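# Dip a printed model into the light-curing well

### The arm

A 7-joint arm with a two-finger parallel gripper is mounted at the origin on a cart in front of the work surface, level with it; the furniture and walls round the work are solid. World frame = base frame: x ahead of the robot, y to its left, z up, the work surface at z = 0. Lengths are in mm, angles in rad, forces in N, time in s.
With the tool pointing down it reaches from about 375 to 925 mm from the base axis. Payload 3.1 kg.
Tool frame: the origin (TCP) lies midway between the tips of the shut fingers; the grasp point (between the pads) lies 19 mm behind it; z points along the fingers, y is the line along which they close (so a half turn about z gives the same grasp; the last joint's range is limited). The gripper opens to 85 mm and grips with 20 to 120 N. Pads are 22 mm wide; open, the fingers measure 114 mm over their backs; the gripper's body (76 mm by 85 mm) begins 54 mm behind the grasp point. The pads swing forward as they close: fully open they stand 13 mm farther back than shut.
Start: joints at [1.107, 0.383, 0.044, 1.598, -0.018, 1.161, -0.05], TCP at [232.522, -606.989, 194.869] pointing down, gripper open.
Joint ranges: [-2.61, 2.61], [-0.41, 2.15], [-1.48, 1.57], [0, 2.5], [-1.57, 4.71], [0.05, 1.97], [-2.85, 2.85]. Speed limits (rad/s): [2.79, 2.79, 3.14, 3.14, 3.14, 3.14, 3.14].

### API

Orientations are given as a unit quaternion [w, x, y, z].
In Python, from plant import env gives the robot as it stands. The module is installed in compiled form; this text tells all that it offers. Calls block until the motion is done:
- env.reach(position, orientation): joint-space move of the TCP to a pose.
- env.line_to(position, orientation=None, rate=150, force_limit=None): straight line of the TCP; orientation=None keeps the orientation; rate is the mean speed in mm/s. With force_limit (N) it stops when the force on the tool has changed by that much, and returns True; else False.
- env.movej(angles): joint-space move.
- env.move_gripper(opening, f_grip=None): finger opening in mm; f_grip is the grip in N (None keeps the last); returns when the fingers have stopped.
- env.sleep(seconds).
- env.solve_ik(position, orientation): joint angles nearest the present ones, or None.
- env.read_state(): the state.
- env.snapshot(name): name is "scene" or "side" or "wrist"; returns the picture (384x512x3 uint8, red, green, blue); there is no depth.
- env.camera_params(name): a dict with "fovy" (degrees; the focal length in pixels is half the picture's height over the tangent of half this angle, whatever the lens; pixels are square), "cx", "cy" (the principal point, pixels), "T" (4x4, takes a point from camera to world coordinates); the wrist camera has in their place "hand_eye" (4x4, takes a point from camera to tool coordinates, whose origin is the TCP and whose axes are the flange's). Camera axes: x right, y down, z forward; pixel columns grow to the right and rows downward; lengths in mm; the calibration is good to about 2 mm. A picture is of the moment at which its call begins: read the wrist's pose just before it. camera_params takes no time and is no camera call.
A pose or a line that the arm cannot do raises env.MotionError and nothing moves.
- env.hand_in(): hands the job in; it is judged then, once.
The state is a dict: "t": time; "qpos": joint angles; "dq": joint speeds; "joint_efforts": joint torques, N m; "position": TCP position; "tool_rot": TCP orientation; "force": force on the tool from outside, world axes, zero at the start; "wrist_torque": the same for the moment, N m; "width": finger opening in mm; "grip_force": force on a finger pad.
Only numpy, scipy, OpenCV 4.12 (cv2) and the standard library are available. Lean on these libraries where they do the work, as an engineer would, in place of code of your own. Each camera call takes 0.05 s, during which the arm holds its last target. There are 200 camera calls.

### The job

The printed dental model on its hanger is ready for light-curing: take the hanger by its black grip block from the parking stand, hook it over the slim loading end of the curing well's rail, slide it along until its hook stands centred between the two dark lines over the well, and let it go. Only then flip the upright steel catch beside the lever back out of the way and pull the lever all the way down, so that the carriage lowers the model into the well. Finish still holding the lever down (it is a dead-man lever and springs up again when let go), and leave the other things on the bench where they are.

Things in the scene. Friction and masses are not known exactly. Their poses are not given: they have to be found in the camera images.
- hanger: Steel hanger, 0.2 kg. Origin: inner top face of its C-shaped hook, where it rests on the rail; z up, x away from its stem, y along the rail. Hook 34 mm long in y, 23 mm wide inside in x, cheeks 4 mm thick to z = -12 mm, lips turned inward at z = -9 to -12 mm leave a mouth 14 mm wide. Only the front cheek (x = -11.5 to -15.5 mm) goes on down as the stem; the back is open below the lips.
- hanger_grip (a point): Middle of the hanger's black grip block on top of the hook, 22 mm above the hanger's origin, same axes: 14 mm in x, 20 mm in y, 36 mm high. Pinch it across y from above.
- shade_plate (a point): Top of the hanger's black shade plate, 42 mm below the hanger's origin, same axes: 80 mm in x, 92 mm in y, 3 mm thick. Between the hook's lips and this plate is a window 30 mm high for the rail. Below it hangs a tray, 54 x 66 mm, underside 43 mm lower, with the horseshoe-shaped printed dental model.
- stand: Aluminium parking stand fixed to the bench, foot 96 x 116 mm, up to 62 mm high; origin under its centre, axes as the hanger's in it. The shade plate rests on its two uprights, the hanger's origin 99 mm above the bench, between low lips and corner tabs: lift the hanger 60 mm straight up before moving it sideways.
- rail_mark (a point): The mark: middle of the rail's top face between two dark lines 39 mm apart, over the middle of the well. Axes of the machine: x away from the robot (machine's back), y along the rail to its loading end (robot's left), z up. 167 mm above the bench, 44 mm lower with the carriage down. The rail ends at y = -61 and +111 mm, held there by arms from behind (+x), 3 to 15 mm below its top.
- rail_nose (a point): Where the rail's wide head begins, 49 mm left of the mark (axes as rail_mark). From this round nose to the right end the rail's top is a head 18 mm wide and 5 mm thick, under which the hook's lips catch, so the hook cannot go on or off there. Left of it there is only the web, 6 mm wide; the web reaches 12 mm below the rail's top all along.
- rail_load (a point): Middle of the slim loading part of the rail's top face, 80 mm left of the mark; axes as rail_mark. Here the hook's mouth goes over the web from above: bring the hanger from the front, its origin 14 to 20 mm above the rail's top so that the rail enters the window over the shade plate, then lower it.
- well_mouth (a point): Middle of the well's open mouth, 75 mm above the bench, level with the white housing's top; axes as rail_mark. Mouth 68 mm in x, 80 mm in y. The housing reaches 55 mm to the front, 90 mm back, 60 mm left, 75 mm right (brackets 85). Guide rods 69 mm behind, up to 193 mm above the bench. With a hanger on the rail, its origin is 92 mm above the mouth, carriage down 48 mm.
- carriage (a joint): How far the rail's carriage has gone down, m: 0 up, 0.044 down. A pin in the lever's slot couples it to the lever.
- lever (a joint): Angle of the dead-man lever at the right side of the machine, rad: 0 up (it rises at 0.41 rad towards the robot), 0.83 fully down at its stop (it falls at 0.41 rad). A spring lifts it: about 2 N at the grip when up, 9 N when down. The closed catch stands under it and blocks it within about 0.05 rad.
- lever_hinge (a point): Fulcrum of the lever, 132 mm above the bench; axes as rail_mark. The lever turns about this point's y axis.
- lever_grip (a point): Round black grip sleeve on the lever's front end, 19 mm in diameter, 72 mm long. This point is its middle, 155 mm from lever_hinge. Pinch it across y from above, it is free on both sides. Its middle is about 194 mm above the bench with the lever up, 70 mm with it down.
- catch (a joint): Angle of the flip catch, rad: 0 closed (upright under the lever, leaning 0.09 towards the robot against a pin), 1.0 flipped fully back. It turns almost freely: pushed 0.4 or more it falls open by its own weight and stays.
- catch_tab (a point): Point in the upper part of the catch's thumb tab, a steel paddle 8 mm thick in x, 24 mm wide in y, 66 mm tall, upright at the outer (right) side of the lever, 32 mm from the lever's middle plane. 169 mm above the bench when closed; the tab reaches 13 mm above and 53 mm below this point. Pivot (along y) 115 mm below. Push it away from the robot (+x of rail_mark).
- arch_1: Bystander: plaster dental model, 50 x 61 x 31 mm, at the right.
- arch_2: Bystander: plaster dental model, 50 x 61 x 31 mm, between stand and machine near the front edge.
- dropper_bottle: Bystander: dropper bottle, 33 mm wide, 102 mm tall, behind the machine at the left.
- wax_jar: Bystander: small jar, 42 mm wide, 36 mm tall, behind the stand.
- dappen_dish: Bystander: small waisted dish, 33 mm wide, 27 mm tall, behind the stand.
- marker: Bystander: marker pen lying at the right front, 135 mm long.

How it is judged (in metres and radians):
On the way, in this order (a step that is already met when the one before it is completed fails the run):
1. the hanger's hook sits on the rail at its loading end (z of hanger in the frame of rail_mark between -0.004 and 0.004 m and x of hanger in the frame of rail_mark between -0.006 and 0.006 m and y of hanger in the frame of rail_mark above 0.049 m and value of joint catch below 0.3 rad), for 0.1 s.
2. the hanger hangs on the mark, let go, with the catch still closed (z of hanger in the frame of rail_mark between -0.004 and 0.004 m and x of hanger in the frame of rail_mark between -0.006 and 0.006 m and y of hanger in the frame of rail_mark between -0.005 and 0.005 m and contact force between the fingers and hanger below 0.1 N and value of joint catch below 0.3 rad), for 0.2 s.
3. the catch is flipped back while the lever is still up (value of joint catch above 0.75 rad and value of joint lever below 0.15 rad), for 0.1 s.
4. the lever is held down and the model is in the well (value of joint lever above 0.76 rad and value of joint catch above 0.75 rad and contact force between the fingers and lever above 2 N and z of hanger in the frame of well_mouth below 0.055 m and y of hanger in the frame of well_mouth between -0.006 and 0.006 m and contact force between the fingers and hanger below 0.1 N), for 0.3 s.
At the end, for the whole second after the job is handed in: The gripper holds the lever down (over 0.76 of 0.83 rad, over 2 N, at rest), the catch is flipped back (over 0.75 of 1.0 rad), and the hanger hangs on the rail untouched by the fingers, within 6 mm of the well's middle along the rail, lowered with the model in the well (all of step 4 and velocity of joint lever between -0.1 and 0.1 rad/s); the arm keeps its last pose, push and grip.
It fails at once if a bystander is pushed more than 20 mm (distance of any of arch_1, arch_2, dropper_bottle, wax_jar, dappen_dish, marker from where it was at the start of the episode above 0.02 m).
It fails at once if the hanger is tipped or dropped (angle between hanger's own z axis and vertical above 0.5 rad or height (world z) of hanger below 0.085 m).
It also fails if it takes over 67 s, if anything falls off the work surface, if the arm or the gripper's body presses on something with over 40 N, if the wrist force passes 120 N, or if a joint passes its speed limit or range.

## Working session

There is one attempt and no reset: what is moved stays moved. The work goes in short steps, each a Python script; the robot and the scene stay as the last script left them, time stands still between calls to the robot, and variables do not carry over. Pictures are saved under pics/ and viewed, at most 10 in all, crops included, and the job is handed in when it is done.

```bash
mkdir -p pics; python3 - <<'E'
from plant import env
import cv2, numpy as np
np.set_printoptions(suppress=True,precision=4)
for n in ("scene","side"):
    im=env.snapshot(n); cv2.imwrite(f"pics/{n}0.png",cv2.resize(im[:,:,::-1],(800,600),interpolation=cv2.INTER_CUBIC))
    cv2.imwrite(f"{n}_raw.png",im[:,:,::-1])
    print(n,env.camera_params(n))
print(env.camera_params("wrist")); s=env.read_state(); print(s)
E
```

```text
scene {'fovy': 46.38528943389848, 'cx': 257.66525787176056, 'cy': 191.86034352881387, 'T': array([[  -0.2613,   -0.5187,    0.814 , -488.6365],
       [  -0.9652,    0.1344,   -0.2242,  321.3424],
       [   0.0069,   -0.8443,   -0.5358,  805.6695],
       [   0.    ,    0.    ,    0.    ,    1.    ]])}
side {'fovy': 56.01584809473473, 'cx': 254.00072473141915, 'cy': 193.34586081971872, 'T': array([[  -0.5299,   -0.3885,    0.7538, -166.7956],
       [  -0.8479,    0.2265,   -0.4793,  512.6411],
       [   0.0154,   -0.8932,   -0.4495,  543.9405],
       [   0.    ,    0.    ,    0.    ,    1.    ]])}
{'fovy': 59.722904206889666, 'cx': 249.85632614898506, 'cy': 190.77120024757602, 'hand_eye': array([[   0.0004,   -0.9606,   -0.2778,   71.4825],
       [   1.    ,    0.0002,    0.0004,   -0.7567],
       [  -0.0003,   -0.2778,    0.9606, -178.4706],
       [   0.    ,    0.    ,    0.    ,    1.    ]])}
{'t': 0.1, 'qpos': array([ 1.1072,  0.3837,  0.0439,  1.5994, -0.0179,  1.1612, -0.0499]), 'dq': array([ 0.    , -0.0018,  0.0003, -0.0025, -0.0017, -0.0016,  0.0007]), 'joint_efforts': array([  0.0025, -43.4729,   1.0295, -25.0456,   0.011 ,   0.0055,
         0.    ]), 'position': array([ 232.1359, -606.1103,  193.6088]), 'tool_rot': array([-0.0012,  0.9833,  0.1819, -0.0003]), 'force': array([-0.0457,  0.366 , -0.6252]), 'wrist_torque': array([ 0.0098,  0.0432, -0.0171]), 'grip_force': 0.0, 'width': 85.3163163262229}
```

View pics/scene0.png

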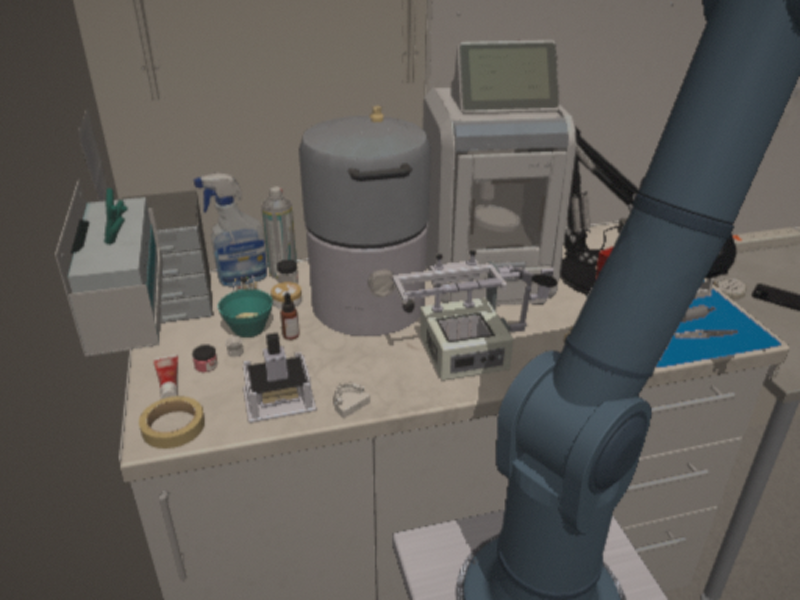

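View pics/side0.png

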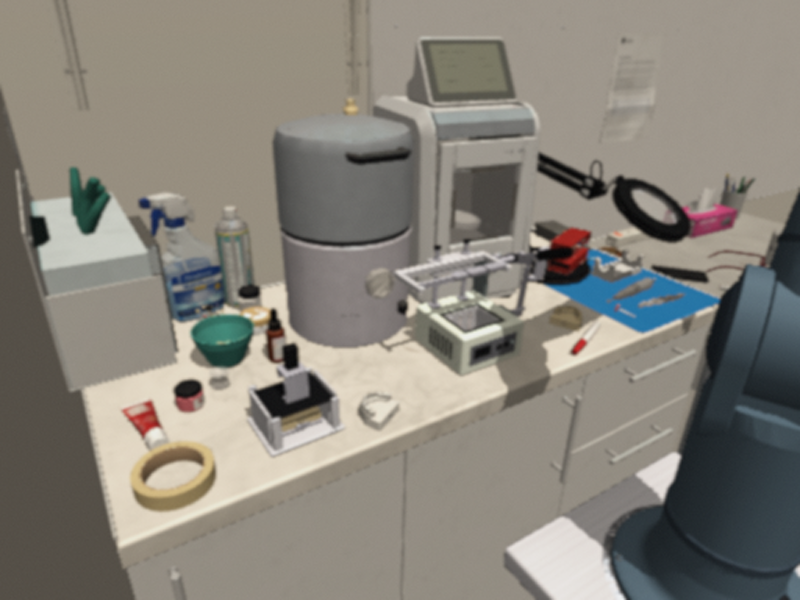

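```bash
cat > h.py <<'E'
from plant import env
import cv2, numpy as np
from scipy.spatial.transform import Rotation as R
np.set_printoptions(suppress=True,precision=3)
def cam(n,pose=None):
    c=env.camera_params(n); f=192/np.tan(np.radians(c["fovy"])/2)
    if n=="wrist":
        T=np.eye(4); p,q=pose; T[:3,:3]=R.from_quat(np.r_[q[1:],q[0]]).as_matrix(); T[:3,3]=p; T=T@c["hand_eye"]
    else: T=c["T"]
    return T,f,c["cx"],c["cy"]
def ray(C,uv):
    T,f,cx,cy=C; d=T[:3,:3]@np.array([(uv[0]-cx)/f,(uv[1]-cy)/f,1]); return T[:3,3],d/np.linalg.norm(d)
def onz(C,uv,z):
    o,d=ray(C,uv); return o+d*(z-o[2])/d[2]
def tri(obs):
    A=np.zeros((3,3));b=np.zeros(3);rs=[ray(*o) for o in obs]
    for o,d in rs: P=np.eye(3)-np.outer(d,d);A+=P;b+=P@o
    x=np.linalg.solve(A,b); return x,[np.linalg.norm((np.eye(3)-np.outer(d,d))@(x-o)) for o,d in rs]
def proj(C,X):
    T,f,cx,cy=C; p=T[:3,:3].T@(np.asarray(X)-T[:3,3]); return np.array([cx+f*p[0]/p[2],cy+f*p[1]/p[2]])
def down(yaw): # tool z down, tool y axis at world angle yaw from +y
    M=R.from_euler("z",yaw)*R.from_quat([1,0,0,0]); q=M.as_quat(); return np.r_[q[3],q[:3]]
def snap(n,name,crop=None,size=(800,600)):
    s=env.read_state(); im=env.snapshot(n); cv2.imwrite(name+"_raw.png",im[:,:,::-1])
    np.savez(name,p=s["position"],q=s["tool_rot"])
    cv2.imwrite(f"pics/{name}.png",cv2.resize(im[:,:,::-1],size,interpolation=cv2.INTER_CUBIC)); return s
def wcam(name): d=np.load(name+".npz"); return cam("wrist",(d["p"],d["q"]))
E
python3 - <<'E'
from h import *
k=1.5625
S,D=cam("scene"),cam("side")
for n,a,b in [("griptop",(273,338),(290,350)),("hous_frontleft",(440,374),(461,366)),("hous_frontright",(509,346),(520,330)),("railendL",(400,281),(400,273)),("hous_FLtop",(438,352),(462,342))]:
    print(n,tri([(S,np.array(a)/k),(D,np.array(b)/k)]))
for n,a,z in [("standFL",(252,418),3),("standFR",(314,408),3),("standBL",(246,373),3),("arch2",(350,402),15)]: print(n,onz(S,np.array(a)/k,z))
a=cv2.imread("scene_raw.png")[150:270,140:360]; b=cv2.imread("side_raw.png")[140:300,140:400]
cv2.imwrite("pics/crops.png",np.vstack([cv2.resize(a,(550,300),interpolation=cv2.INTER_CUBIC),cv2.resize(b,(550,300),interpolation=cv2.INTER_CUBIC)]))
print(env.solve_ik([600,0,300],down(0)))
E
```

```text
griptop (array([480.064, 276.907, 128.119]), [np.float64(0.1941138937265612), np.float64(0.19411389372657797)])
hous_frontleft (array([444.448,  -5.816,  25.237]), [np.float64(1.6986341920777688), np.float64(1.698634192077754)])
hous_frontright (array([ 450.126, -138.041,   55.954]), [np.float64(0.5177031196734312), np.float64(0.5177031196734283)])
railendL (array([571.396,  35.916, 153.681]), [np.float64(3.7580423415358304), np.float64(3.758042341535691)])
hous_FLtop (array([438.794,   1.437,  78.141]), [np.float64(0.5685437871804552), np.float64(0.5685437871803851)])
standFL [435.389 328.515   3.   ]
standFR [434.008 223.519   3.   ]
standBL [561.083 328.664   3.   ]
arch2 [419.893 163.005  15.   ]
[ 0.35   0.258 -0.504  1.571  0.127  1.345 -1.739]
```

```bash
python3 - <<'E'
from h import *
for yaw in (0,np.pi,-np.pi):
  for p in [(420,-100,380),(480,277,120),(480,277,330),(570,20,190),(440,-200,190),(440,-200,70)]:
    print(yaw,p,env.solve_ik(p,down(yaw)))
E
```

```text
0 (420, -100, 380) [ 0.571 -0.143 -0.379  1.799 -0.053  1.476 -1.371]
0 (480, 277, 120) [ 0.249  0.495 -1.038  1.861  0.487  1.067 -2.552]
0 (480, 277, 330) [ 0.462  0.353 -1.305  1.61   0.343  1.442 -2.443]
0 (570, 20, 190) [ 0.343  0.284 -0.526  1.776  0.157  1.123 -1.805]
0 (440, -200, 190) [ 0.552  0.083 -0.22   1.983  0.02   1.078 -1.248]
0 (440, -200, 70) [ 0.529  0.243 -0.207  2.087  0.068  0.818 -1.288]
3.141592653589793 (420, -100, 380) [ 0.724 -0.146 -0.512  1.793 -0.071  1.476  1.794]
3.141592653589793 (480, 277, 120) [ 0.277  0.518 -1.08   1.86   0.518  1.08   0.566]
3.141592653589793 (480, 277, 330) [ 0.132  0.192 -0.828  1.621  0.143  1.392  0.859]
3.141592653589793 (570, 20, 190) [ 0.534  0.331 -0.762  1.768  0.249  1.142  1.265]
3.141592653589793 (440, -200, 190) [ 0.862  0.106 -0.546  1.97   0.062  1.082  1.86 ]
3.141592653589793 (440, -200, 70) [ 0.858  0.286 -0.571  2.072  0.207  0.838  1.737]
-3.141592653589793 (420, -100, 380) [ 0.724 -0.146 -0.512  1.793 -0.071  1.476  1.794]
-3.141592653589793 (480, 277, 120) [ 0.277  0.518 -1.08   1.86   0.518  1.08   0.566]
-3.141592653589793 (480, 277, 330) [ 0.132  0.192 -0.828  1.621  0.143  1.392  0.859]
-3.141592653589793 (570, 20, 190) [ 0.534  0.331 -0.762  1.768  0.249  1.142  1.265]
-3.141592653589793 (440, -200, 190) [ 0.862  0.106 -0.546  1.97   0.062  1.082  1.86 ]
-3.141592653589793 (440, -200, 70) [ 0.858  0.286 -0.571  2.072  0.207  0.838  1.737]
```

View pics/crops.png

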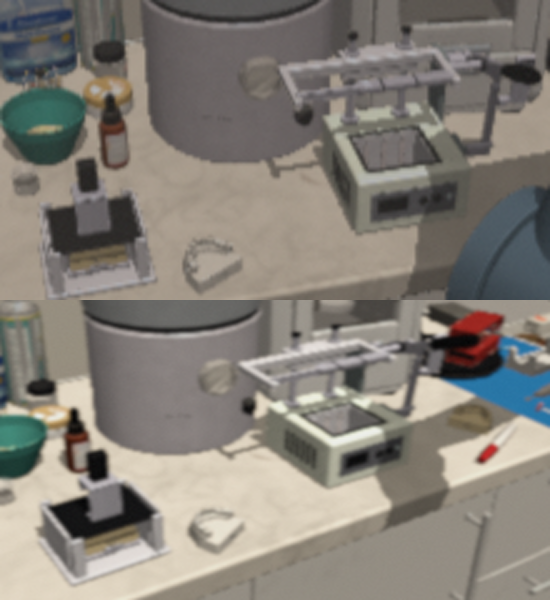

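```bash
python3 - <<'E'
from h import *
q=down(np.pi)
env.line_to([300,-450,380],rate=300)
env.reach([460,-70,350],q); env.sleep(0.2); snap("wrist","wm")
env.reach([455,277,300],q); env.sleep(0.2); s=snap("wrist","ws"); print(s["t"],s["qpos"],s["position"])
S=np.hstack([cv2.imread("wm_raw.png")]); cv2.imwrite("pics/wm2.png",cv2.resize(S,(800,600),interpolation=cv2.INTER_CUBIC))
E
```

```text
4.575 [ 0.199  0.169 -0.904  1.711  0.137  1.327  0.837] [455.896 275.469 300.   ]
```

View pics/wm.png

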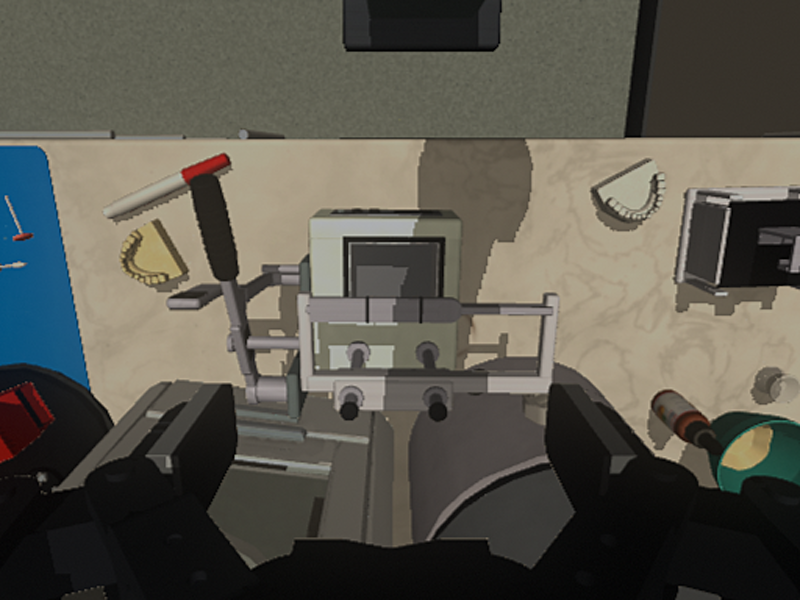

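View pics/ws.png

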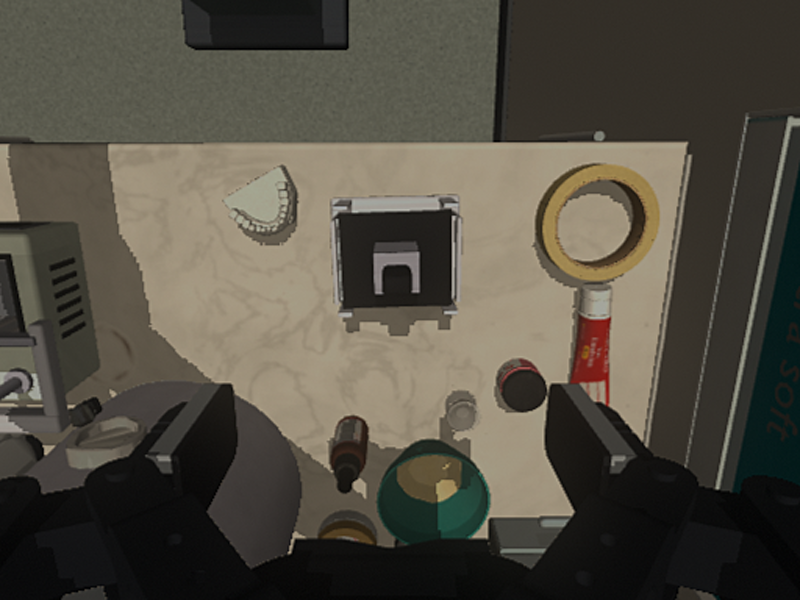

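```bash
python3 - <<'E'
import cv2,numpy as np
m=cv2.imread("wm_raw.png");s=cv2.imread("ws_raw.png")
def c(i,x,y,w,h): return cv2.resize(i[y:y+h,x:x+w],None,fx=4.5,fy=4.5,interpolation=cv2.INTER_CUBIC)
t=c(m,188,184,175,66);b=np.hstack([c(s,205,118,95,66),c(m,100,134,80,66)])
cv2.imwrite("pics/z1.png",np.vstack([t[:,:b.shape[1]],b[:,:t.shape[1]]])); print(t.shape,b.shape)
E
```

```text
(297, 788, 3) (297, 788, 3)
```

View pics/z1.png

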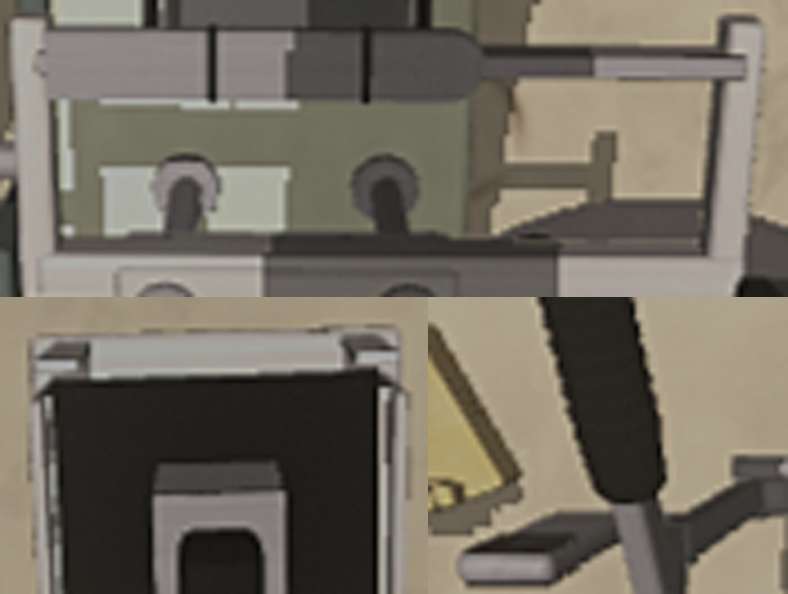

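```bash
python3 - <<'E'
from h import *
M,W=wcam("wm"),wcam("ws")
cm=lambda u,v:(188+u/4.5-.4,184+v/4.5-.4)
cl=lambda u,v:(100+(u-428)/4.5-.4,134+(v-297)/4.5-.4)
cs=lambda u,v:(205+u/4.5-.4,118+(v-297)/4.5-.4)
a=onz(M,cm(212,66),167);b=onz(M,cm(366,66),167);e=onz(M,cm(728,67),167);r=onz(M,cm(50,66),167);nose=onz(M,cm(484,66),167)
print("marks",a,b,np.linalg.norm(a-b),"mid",(a+b)/2); print("end",e,"right",r,"nose",nose)
d=e-r;print("yaw",np.arctan2(-d[0],d[1]),np.arctan2(-(b-a)[0],(b-a)[1]))
for n,uv in [("headfront",(290,31)),("headback",(290,100))]: print(n,onz(M,cm(*uv),167))
for uv in [(214,228),(203,178),(225,278)]: print("lever",onz(M,np.array(uv)/1.5625,194))
print("tab",onz(M,cl(508,567),182))
for n,uv,z in [("plL",(55,385),57),("plR",(380,372),57),("hookL",(154,491),103),("hookR",(287,491),103),("gL",(180,540),103),("gR",(262,540),103),("gtopfront",(221,530),103)]: print(n,onz(W,cs(*uv),z))
# well mouth corners (wm.png)
for uv in [(345,238),(443,238)]: print("well",onz(M,np.array(uv)/1.5625,75))
for uv in [(310,218),(461,218)]: print("housing front",onz(M,np.array(uv)/1.5625,75))
for uv in [(337,307),(455,303)]: print("plate back",onz(W,np.array(uv)/1.5625,57))
E
```

```text
marks [503.147 -87.153 167.   ] [503.202 -48.423 167.   ] 38.729964185876625 mid [503.174 -67.788 167.   ]
end [503.593  42.618 167.   ] right [ 503.09  -127.901  167.   ] nose [503.243 -18.751 167.   ]
yaw -0.002951959823029586 -0.0014076497081302998
headfront [494.02  -67.538 167.   ]
headback [512.187 -67.534 167.   ]
lever [ 439.68  -183.029  194.   ]
lever [ 408.376 -186.94   194.   ]
lever [ 472.683 -178.907  194.   ]
tab [ 493.019 -213.155  182.   ]
plL [437.52  234.839  57.   ]
plR [434.159 325.26   57.   ]
hookL [458.694 263.689 103.   ]
hookR [458.777 297.343 103.   ]
gL [471.402 270.179 103.   ]
gR [471.453 291.119 103.   ]
gtopfront [468.818 280.648 103.   ]
well [ 466.055 -109.691   75.   ]
well [466.183 -24.041  75.   ]
housing front [ 448.589 -139.518   75.   ]
housing front [448.788  -8.933  75.   ]
plate back [515.271 231.001  57.   ]
plate back [511.984 330.398  57.   ]
```

```bash
python3 - <<'E'
from h import *
q=down(np.pi+.035)
env.reach([474.8,280.5,190],q)
print(env.line_to([474.8,280.5,107],rate=70,force_limit=12),env.read_state()["position"])
env.move_gripper(10,60); s=env.read_state(); print(s["width"],s["grip_force"],s["position"],s["force"],s["t"])
p=s["position"]; env.line_to([474.8,280.5,107+86],rate=60); env.sleep(.3)
s=env.read_state(); print(s["width"],s["position"],s["force"],s["t"])
snap("wrist","g1")
E
```

```text
False [475.236 280.861 107.589]
9.848054587620599 0.0 [474.793 280.458 106.971] [-0.285 -0.611 -0.485] 7.1833
10.027984711752378 [474.698 280.477 192.822] [-0.941  0.278 -0.185] 9.0667
```

View pics/g1.png

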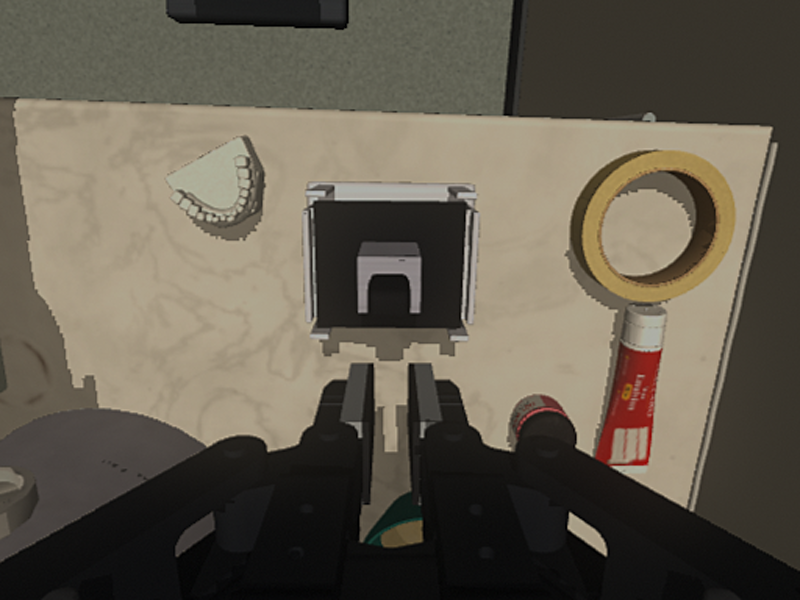

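```bash
python3 - <<'E'
from h import *
C=wcam("g1");k=1.5625
d=np.load("g1.npz");print(d["p"],d["q"]); print("TCP px",proj(C,d["p"])*k, "tip if at z+0")
Rz=R.from_euler("z",.035).as_matrix()
for n,x,y,z in [("hook FL",-15.5,-17,4),("hook FR",-15.5,17,4),("hook BL",15.5,-17,4),("hookFLbot",-15.5,-17,-12),("grip FLb",-7,-10,4),("grip FLt",-7,-10,40),("grip BLt",7,-10,40),("plate FL",-40,-46,-42),("plate BR",40,46,-42),("plate BL",40,-46,-42)]:
    print(n,proj(C,np.array([474.8,280.5,99])+Rz@[x,y,z])*k)
im=cv2.imread("g1_raw.png")[110:300,180:330]; im=np.clip(im.astype(float)*4,0,255).astype(np.uint8)
a=cv2.imread("side_raw.png")[200:300,140:240]
env_im=env.snapshot("side")[:,:,::-1]; cv2.imwrite("side1_raw.png",env_im)
b=env_im[140:300,120:280]
cv2.imwrite("pics/g1z.png",np.hstack([cv2.resize(im,(450,570),interpolation=cv2.INTER_CUBIC),np.vstack([cv2.resize(b,(350,350)),cv2.resize(a,(350,220))])]))
E
```

```text
[474.698 280.477 192.822] [-0.    -0.018  1.    -0.   ]
TCP px [387.602 345.757] tip if at z+0
hook FL [356.054 255.636]
hook FR [421.185 255.669]
hook BL [357.074 312.276]
hookFLbot [357.908 249.909]
grip FLb [369.634 271.523]
grip FLt [366.589 289.247]
grip BLt [366.953 318.164]
plate FL [311.437 199.732]
plate BR [461.3   327.268]
plate BL [316.625 327.181]
```

View pics/g1z.png

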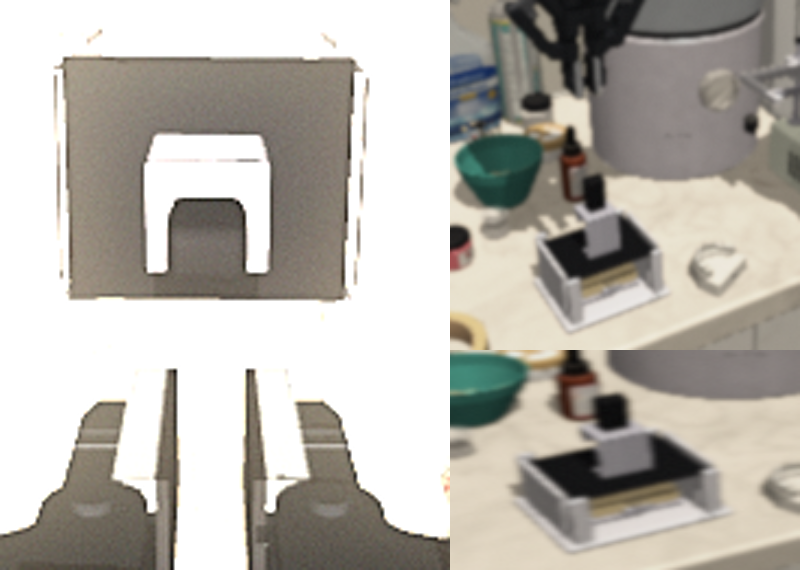

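```bash
python3 - <<'E'
from h import *
D=cam("side");S=cam("scene")
p=np.array([474.7,280.5,192.8])
print("side TCP raw",proj(D,p),"scene",proj(S,p), "hanger griptop centre side/scene",proj(D,[474.8,280.5,139]),proj(S,[474.8,280.5,139]))
a=cv2.imread("side1_raw.png"); s=env.snapshot("scene")[:,:,::-1]
u,v=map(int,proj(D,p));x,y=map(int,proj(S,p))
f=lambda i,u,v: cv2.resize(i[v-40:v+55,u-40:u+40],(400,475),interpolation=cv2.INTER_CUBIC)
print(u-40,v-40,x-40,y-40)
cv2.imwrite("pics/tips.png",np.hstack([f(a,u,v),f(s,x,y)]))
E
```

```text
side TCP raw [182.777 199.017] scene [171.149 196.75 ] hanger griptop centre side/scene [184.59  221.148] [173.168 214.298]
142 159 131 156
```

View pics/tips.png

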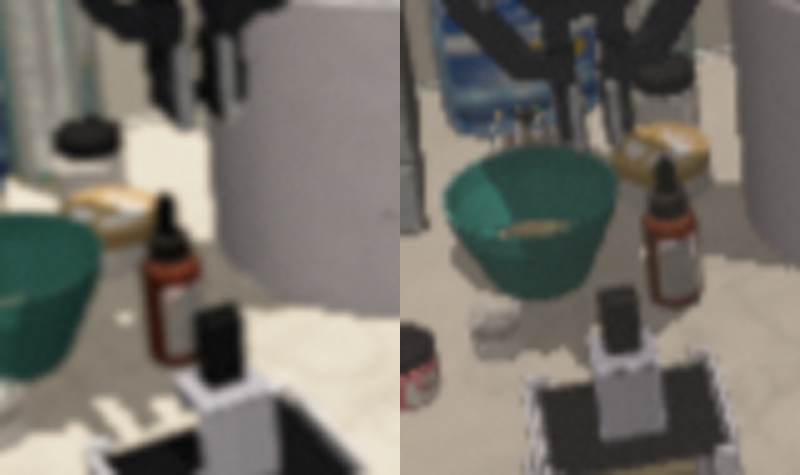

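```bash
python3 - <<'E'
from h import *
D=cam("side");S=cam("scene");C=wcam("g1")
print(tri([(D,(182.5,182)),(S,(170,183.2))]))
print(tri([(D,(178,182.6)),(S,(166,183))]),tri([(D,(187,181.4)),(S,(174,184))]))
x=tri([(D,(182.5,182)),(S,(170,183.2))])[0]
print(proj(C,x)*1.5625, env.read_state()["width"])
for dz in (0,10,20,30): print(dz,proj(C,[474.7-11,280.5,192.8+dz])*1.5625)
E
```

```text
(array([471.726, 279.465, 233.435]), [np.float64(0.5997825434974077), np.float64(0.5997825434973412)])
(array([473.008, 288.773, 234.186]), [np.float64(1.0518466309686358), np.float64(1.051846630968835)]) (array([468.197, 270.605, 233.068]), [np.float64(0.5142384820465654), np.float64(0.5142384820465744)])
[383.62  387.113] 9.896234342475651
0 [388.704 317.085]
10 [388.591 326.196]
20 [388.465 336.346]
30 [388.323 347.726]
```

```bash
python3 - <<'E'
from h import *
env.move_gripper(28,60); print(env.read_state()["width"])
env.line_to([474.8,280.5,115],rate=120)
print(env.line_to([474.8,280.5,54],rate=35,force_limit=5)); s=env.read_state(); print(s["position"],s["force"])
p=s["position"]; env.line_to([474.8,280.5,p[2]+3],rate=30)
env.move_gripper(10,60); s=env.read_state(); print(s["width"],s["grip_force"],s["position"],s["force"],s["t"])
E
```

```text
27.880549249772255
True
[474.636 280.408  66.442] [-0.103 -0.586  4.3  ]
19.00095142869415 58.446900844573975 [474.679 280.242  69.299] [ 0.096 -0.964  1.616] 12.1083
```

```bash
python3 - <<'E'
from h import *
q0=down(np.pi+.035); q=down(np.pi+.002)
env.line_to([474.7,280.3,155],rate=70); env.sleep(.3); s=env.read_state(); print(s["width"],s["force"],s["position"],s["t"])
env.line_to([425,12,154.5],q,rate=130); env.sleep(.2); s=env.read_state(); print(s["width"],s["position"])
snap("wrist","pre")
print(env.line_to([503.1,12,154.5],rate=50,force_limit=6)); s=env.read_state(); print(s["position"],s["force"])
print(env.line_to([503.1,12,131],rate=25,force_limit=5)); s=env.read_state(); print(s["position"],s["force"],s["width"],s["t"])
snap("wrist","ins"); 
E
```

```text
19.09286871463061 [-0.391 -0.537 -2.671] [474.555 280.278 154.77 ] 13.7833
19.121601568808817 [425.074  12.402 154.506]
False
[502.789  11.926 154.472] [-0.373  0.337 -2.346]
True
[502.856  11.942 136.137] [ 0.025 -0.451  3.735] 19.191817917557287 18.7
```

```bash
python3 - <<'E'
from h import *
env.line_to([502.9,12,137.3],rate=20)
print(env.line_to([502.9,-67.8,137.3],rate=35,force_limit=8)); env.sleep(.2); s=env.read_state(); print(s["position"],s["force"],s["wrist_torque"],s["width"],s["t"])
snap("wrist","slid")
C=wcam("slid")
# crops: wrist around hook and scene view
im=cv2.imread("slid_raw.png"); c=proj(C,[503,-67.8,167]); print(c)
u,v=int(c[0])-60,int(c[1])-45; print("crop org",u,v)
a=cv2.resize(im[v:v+90,u:u+120],(800,600),interpolation=cv2.INTER_CUBIC); cv2.imwrite("pics/slid_z.png",a)
E
```

```text
False
[502.902 -67.693 137.311] [-0.814 -0.114 -2.554] [0.02  0.02  0.032] 18.811897992069753 21.675
[247.425 243.578]
crop org 187 198
```

View pics/slid_z.png

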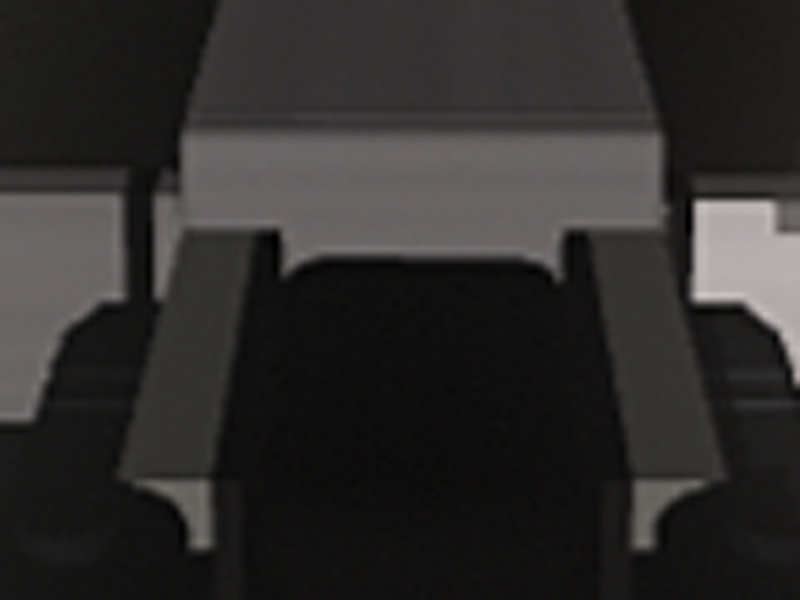

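```bash
python3 - <<'E'
from h import *
env.line_to([502.9,-68.8,137.3],rate=20)
print(env.line_to([502.9,-68.8,134.5],rate=15,force_limit=2.5)); s=env.read_state(); print(s["position"],s["force"])
env.line_to([502.9,-68.8,s["position"][2]+.5],rate=10)
env.move_gripper(36); s=env.read_state(); print(s["width"],s["grip_force"],s["force"],s["t"])
env.sleep(.3)
env.line_to([502.9,-68.8,205],rate=90)
env.line_to([470,-110,290],rate=200); env.sleep(.2); s=env.read_state(); print(s["position"],s["t"])
snap("wrist","hung"); C=wcam("hung")
M=np.array([503.2,-67.8,167])
im=cv2.imread("hung_raw.png").astype(int).sum(2)
print("mark proj",proj(C,M),[proj(C,M+[0,dy,0]) for dy in(-19.5,19.5)],"hook",[proj(C,M+[-15.5,dy,4]) for dy in(-17,17)])
for x in (-7,-3,0,4):
    v=int(round(proj(C,M+[x,0,0])[1])); u=int(proj(C,M)[0]); print(v,u-40,im[v,u-40:u+40].tolist())
E
```

```text
True
[502.912 -68.932 136.355] [-0.441 -0.45   4.616]
36.19643217335378 0.0 [0.166 0.146 1.515] 22.9
[ 469.364 -108.878  288.381] 24.9583
mark proj [291.915 209.698] [array([271.33, 209.63]), array([312.497, 209.766])] hook [array([274.656, 195.092]), array([311.472, 195.216])]
203 251 [461, 457, 456, 459, 457, 454, 455, 453, 456, 455, 454, 457, 478, 338, 252, 266, 268, 268, 280, 206, 99, 50, 229, 238, 255, 275, 269, 269, 269, 269, 272, 272, 272, 271, 270, 273, 273, 271, 270, 271, 272, 273, 276, 271, 269, 272, 269, 272, 268, 272, 268, 268, 266, 264, 268, 266, 266, 269, 276, 249, 234, 130, 42, 162, 256, 269, 265, 266, 261, 265, 263, 264, 266, 267, 268, 269, 268, 270, 270, 272]
207 251 [460, 460, 458, 462, 459, 457, 461, 460, 459, 456, 462, 462, 479, 344, 252, 266, 270, 273, 284, 204, 96, 80, 241, 239, 252, 273, 267, 270, 269, 269, 280, 188, 72, 50, 63, 63, 61, 59, 61, 61, 59, 60, 60, 62, 56, 58, 59, 57, 54, 55, 50, 37, 139, 250, 274, 264, 266, 264, 272, 243, 187, 96, 32, 228, 279, 271, 267, 268, 268, 267, 268, 269, 273, 269, 269, 262, 261, 268, 264, 270]
210 251 [455, 453, 453, 451, 452, 451, 451, 450, 450, 453, 458, 366, 314, 276, 258, 263, 264, 266, 278, 176, 73, 80, 232, 244, 253, 267, 265, 263, 262, 270, 285, 163, 54, 70, 69, 65, 64, 64, 64, 63, 64, 67, 62, 65, 59, 64, 60, 64, 62, 62, 65, 60, 58, 52, 78, 235, 273, 269, 272, 246, 152, 67, 66, 226, 270, 260, 259, 260, 260, 258, 259, 262, 264, 264, 258, 260, 267, 271, 267, 268]
214 251 [453, 453, 454, 453, 451, 454, 454, 455, 453, 457, 477, 341, 248, 267, 267, 268, 267, 270, 284, 179, 63, 121, 210, 239, 268, 273, 272, 270, 270, 277, 244, 121, 54, 68, 71, 65, 64, 70, 63, 65, 65, 64, 67, 63, 62, 61, 61, 60, 63, 62, 59, 62, 65, 63, 62, 60, 80, 233, 285, 292, 175, 58, 113, 245, 274, 268, 263, 266, 265, 264, 265, 265, 267, 267, 269, 262, 266, 270, 269, 272]
```

```bash
python3 - <<'E'
from h import *
M=wcam("wm")
print("lever front/back",onz(M,np.array((203,178))/1.5625,208+8),onz(M,np.array((228,278))/1.5625,179+8), "mid",onz(M,np.array((214,228))/1.5625,201))
env.line_to([455,-224,290],rate=200); env.move_gripper(0)
print(env.line_to([455,-224,133],rate=120,force_limit=10))
print(env.line_to([540,-224,133],rate=60,force_limit=12)); s=env.read_state(); print(s["position"],s["force"],s["width"],s["t"])
env.sleep(.5); snap("wrist","pushed")
env.line_to([480,-224,133],rate=120);env.line_to([455,-224,290],rate=200);
env.line_to([460,-150,290],rate=200);env.sleep(.2); s=snap("wrist","cat"); print(s["t"])
C=wcam("cat"); a=cv2.imread("cat_raw.png").astype(int).sum(2)
# catch tab expected closed / open
for th in (-.09,.91):
  P=np.array([493+128*np.sin(th+.09)*(1 if th>0 else 0) ,-213,54+128*np.cos(th)]) if th<0 else np.array([504.5+128*np.sin(th),-213,54+128*np.cos(th)])
  u,v=proj(C,P); print(th,P,u,v); u,v=int(u),int(v); print(a[v-6:v+7:2,u-16:u+17:2])
E
```

```text
lever front/back [ 407.219 -179.229  216.   ] [ 474.414 -179.184  187.   ] mid [ 438.664 -180.663  201.   ]
False
False
[ 539.578 -224.174  132.979] [-0.453  0.763  0.055] -0.4229410045264 29.1917
32.0583
-0.09 [ 493.    -213.     181.482] 181.2334547882208 213.710965940473
[[527 529 532 525 519 518 514 518 512 512 516 527 524 526 528 528 529]
 [519 530 529 527 525 521 518 512 508 510 518 521 522 523 521 529 531]
 [533 530 530 527 524 521 515 512 506 506 518 523 528 530 527 531 531]
 [531 526 525 528 524 516 519 511 508 510 519 519 528 528 529 531 531]
 [530 531 529 528 524 518 516 513 511 518 523 528 527 533 530 533 531]
 [530 531 529 530 528 522 517 516 520 515 523 530 530 532 528 533 532]
 [523 523 528 531 532 528 516 521 521 522 522 524 529 530 531 532 526]]
0.91 [ 605.556 -213.     132.559] 195.27276368482066 292.75231162066234
[[ 90  91  90  55 138 123 122 131 149 173  94  79  80  76  77  80  76]
 [ 83  90  85  56 543 510 368 289 156  99  77  76  77  75  75  74  72]
 [ 84  85  84  70  46  36  65  73  77  77  77  76  75  74  75  72  71]
 [ 83  82  82  72  71  71  77  80  77  76  74  72  74  73  70  72  72]
 [ 81  78  80  74  64  64  75  74  76  74  73  72  69  70  71  71  66]
 [ 83  83  79  71  65  73  71  74  73  68  72  72  70  70  66  66  68]
 [ 85  78  76  69  60  75  68  74  69  69  68  65  69  70  65  67  62]]
```

```bash
python3 - <<'E'
from h import *
env.move_gripper(50); env.line_to([439,-180,230],rate=200)
print(env.line_to([439,-180,140],rate=80,force_limit=6)); print(env.read_state()["position"])
env.move_gripper(8,60); s=env.read_state(); print(s["width"],s["grip_force"],s["position"],s["force"],s["t"])
if s["width"]>14:
  for a in np.linspace(.41,-.42,9)[1:]:
    x=581-155*np.cos(a); z=140-194+132+155*np.sin(a)
    r=env.line_to([x,-180,z],rate=50,force_limit=30); s=env.read_state(); print(r,s["position"],s["force"],s["width"],s["t"])
    if r: break
E
```

```text
False
[ 439.645 -180.206  140.622]
17.135900307461498 58.47920536994934 [ 439.468 -183.249  140.981] [ 0.203 -5.61   2.174] 34.8083
False [ 433.988 -183.195  126.355] [-3.428 -4.35   6.012] 16.8280957517624 35.2833
False [ 429.824 -183.145  110.71 ] [-3.291 -4.233  6.07 ] 16.924389962191032 35.7583
False [ 427.296 -183.119   94.771] [-3.228 -4.048  7.659] 17.38824339141981 36.2333
False [ 426.414 -183.12    78.633] [-3.831 -4.314  6.232] 16.69058743645461 36.7083
False [ 427.131 -183.078   62.537] [-3.575 -5.297  8.598] 16.84973869776337 37.1833
False [ 429.507 -183.127   46.629] [-4.389 -4.387  7.579] 16.94578879010351 37.6583
False [ 433.474 -183.155   31.072] [-4.968 -5.144  9.106] 17.2102493512921 38.1333
False [ 438.9   -183.244   16.014] [-4.802 -4.434 10.008] 17.347906118251213 38.6083
```

```bash
python3 - <<'E'
from h import *
for dz in (1.5,3,4.5,6):
    env.line_to([439.5,-181.5,16-dz],rate=15); s=env.read_state(); print(dz,s["position"],s["force"],s["width"])
    if s["force"][2]>18: break
env.sleep(.5); s=env.read_state(); print(s["force"],s["position"],s["dq"],s["t"])
k=env.snapshot("side")[:,:,::-1]; cv2.imwrite("pics/final.png",k)
D=cam("side")
for n,X in [("griptop down",[503,-68.8,167-44+40]),("griptop up",[503,-68.8,207])]:
    u,v=map(int,proj(D,X)); print(n,u,v); print(k.astype(int).sum(2)[v-4:v+9:2,u-12:u+13:2])
E
```

```text
1.5 [ 439.016 -183.184   15.744] [-4.251 -1.537 10.068] 17.176354939368515
3 [ 439.599 -183.229   14.48 ] [-5.347 -2.224 10.117] 17.270385679104276
4.5 [ 440.149 -183.258   13.272] [-4.884 -1.966 11.575] 16.780846038868415
6 [ 440.226 -183.329   13.038] [-9.214 -1.245 20.633] 17.111209898893883
[-7.962 -0.017 20.753] [ 440.174 -183.303   13.015] [-0.001 -0.001 -0.001 -0.001  0.001  0.003  0.002] 40.1083
griptop down 303 173
[[447 486 441 364 414 459 377 165 159 164 165 192 239]
 [548 568 479 378 461 479 318 161 161 164 166 303 414]
 [479 481 411 378 429 349 194 106 130 161 171 293 336]
 [557 523 446 440 428 153  60  57 102 218 209 320 388]
 [676 650 580 590 500 155  36  53 119 316 345 417 462]
 [667 683 627 629 496 107  40  44 114 279 327 391 436]
 [584 529 505 458 314  50  41  38  87 209 264 302 344]]
griptop up 305 158
[[340 333 148 148 364 437 485 521 548 549 550 555 534]
 [537 551 350 368 541 555 527 509 493 477 473 467 460]
 [520 486 370 408 466 469 463 458 455 458 455 455 452]
 [471 447 347 416 455 440 395 426 450 455 455 450 447]
 [461 442 356 418 449 367 218 268 367 456 468 418 388]
 [458 438 357 429 464 362 166 169 200 289 350 345 323]
 [449 404 357 409 428 318 164 160 163 171 210 298 289]]
```

```bash
python3 -c "
from plant import env
print(env.hand_in())"
```

```text
the job is handed in; nothing more can be done
None
```

I handed the job in at about 40 s: the hanger hangs centred on the mark, and the gripper is holding the lever down at its stop with about 21 N. In the last picture the carriage is lowered. I never saw the catch in its open position; I infer it from the tab having left its closed place and the lever having gone all the way down.

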